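# Find the flat graphite plate with a straightedge

### The job

Only one of the two graphite plates on the bench is still flat; the other is worn and crowned. Find the flat one with the steel straightedge: lay it lengthwise along the middle of a plate, let go, and with shut fingers press gently but firmly down on the end with the hanging hole and then on the plain end, to feel whether it rocks. Leave the straightedge lying lengthwise, centred, on the plate where it does not rock, without denting the soft graphite and without disturbing the other things on the bench.

Things in the scene. Friction and masses are not known exactly. Their poses are not given: they have to be found in the camera images.
- straightedge: Steel straightedge, flat on the bench: bar 200 (x) x 32 (y) x 6 mm, 0.30 to 0.36 kg, small dark hanging hole at its -x end; beech grip on its middle, 80 (x) x 18 (y) mm, from 6 to 32 mm above the underside, taken across its 18 mm. Origin: centre of the underside, z up. On a crowned plate it lies nearly level (within 0.015 rad), but pressing an end turns it by 0.02 rad or more; on the flat one by under 0.004.
- edge_hole_end (a point): Where to press at the hanging-hole end (press within 20 mm of it): on the bar's upper face, centre line, 80 mm from the middle, 6 mm above the underside. A test needs at least 7 N from the finger for a third of a second. More than 22 N, or dropping the straightedge, dents the graphite.
- edge_plain_end (a point): Where to press at the plain end (within 20 mm): on the bar's upper face, centre line, 80 mm from the middle on the other side, 6 mm above the underside. Same forces as at the hole end.
- plate_a: First dark grey graphite plate screwed to the bench, 210 (x) x 90 (y) mm, its top 16 to 24 mm above the bench, not the same for both. Origin: middle of the plate, level with the highest part of its top; z up. Either flat, or crowned along x: highest some 30 mm from the middle, curving down 1 to 4 mm at the ends. Which plate is flat is not told.
- plate_b: Second dark grey graphite plate screwed to the bench, 210 (x) x 90 (y) mm, its top 16 to 24 mm above the bench, not the same for both. Origin: middle of the plate, level with the highest part of its top; z up. Either flat, or crowned along x: highest some 30 mm from the middle, curving down 1 to 4 mm at the ends. Which plate is flat is not told.
- glass_flange: Clear glass vessel end with a flange, 90 mm across and 55 mm high, standing on the bench; origin at the centre of its foot. Leave alone.
- clay_tube: Brown fireclay tube, 50 mm across and 50 mm high, standing on the bench; origin at the centre of its foot. Leave alone.
- caliper: Steel caliper lying on the bench, 160 mm long (y), 9 mm thick, jaws to +x; origin at the middle of its beam's underside. Leave alone.
There are look-alikes about, which are no part of the job. Several things have the shape of the straightedge; the one meant has the colours described above.

How it is judged:
By the outcome, as a careful person would: the job done as asked, in the order asked, and still so for the second after the job is handed in, with the robot touching nothing.
It also fails if it takes over 72 s, if anything falls off the work surface, if the arm or the gripper's body presses on something with over 40 N, if the wrist force passes 120 N, or if a joint passes its speed limit or range.

### The arm

A 6-joint arm with a two-finger parallel gripper is mounted at the origin on the work surface. World frame = base frame: x ahead of the robot, y to its left, z up, the work surface at z = 0. Lengths are in mm, angles in rad, forces in N, time in s.
With the tool pointing down it reaches from about 425 to 925 mm from the base axis. Payload 12.5 kg.
Tool frame: the origin (TCP) lies between the finger pads; the fingertips stand 14 mm ahead of it and the grasp point (between the pads) lies 5 mm behind it; z points along the fingers, y is the line along which they close (so a half turn about z gives the same grasp; the last joint's range is limited). The gripper opens to 85 mm and grips with 20 to 120 N. Pads are 22 mm wide; open, the fingers measure 114 mm over their backs; the gripper's body (76 mm by 85 mm) begins 54 mm behind the grasp point. The pads swing forward as they close: fully open they stand 13 mm farther back than shut.
Start: joints at [-1.358, 0.491, 1.559, -0, 1.092, -0.106], TCP at [195.915, -593.516, 245.327] pointing down, gripper open.
Joint ranges: [-3.1, 3.1], [-0.84, 2.19], [0.05, 2.79], [-1.13, 4.28], [0.06, 2.93], [-2.69, 2.69]. Speed limits (rad/s): [2.22, 2.22, 2.79, 3.14, 3.14, 3.14].

### API

Orientations are given as a rotation vector (axis times angle).
In Python, from rig import ctrl gives the robot as it stands.
- The arm moves only by the tool send_rows, never from a script. Its argument "targets" is a list of rows, each an object with "grip": the closure, from -1 (fully open) to 1 (shut); "xyz": the shift along the world's x, y, z in m, a list of three; "twist": the turn about the world's z in rad. In form: [{"grip": grip, "xyz": [dx, dy, dz], "twist": twist}, ...]. A call has 1 to 20 rows; each row is the pose to reach, as a shift and turn from the pose commanded when the call began; what a row does not reach only later rows make up. A row lasts 1/10 s, in which the tool goes at most 50 mm and 8.59 degrees, less where a joint would pass 70% of its speed; a pose out of reach is approached as far as the arm can. A call with a gripper value outside its range is refused whole. The fingers move at their own pace and stop on an object; the grip force is fixed at half the most. Time passes only in rows, so rows that repeat a pose let the fingers close. It gives the time, the measured TCP pose, the force, the opening and the grip force at its end, in the units of the state.
- ctrl.read_state(): the state, without advancing time (a new reading comes with each control period).
- ctrl.read_camera(name): name is "scene" or "top"; returns the picture (384x512x3 uint8, red, green, blue); there is no depth.
- ctrl.camera_model(name): a dict with "K" (3x3 intrinsics, pixels), "dist_coeffs" ([k1, k2, p1, p2, k3] as OpenCV has them; the pictures are not rectified), "position" and "orientation" of the camera in the world. Camera axes: x right, y down, z forward; pixel columns grow to the right and rows downward; lengths in mm; the calibration is good to about 2 mm. A picture is of the moment at which its call begins. camera_model takes no time and is no camera call.
- ctrl.finish_job(): hands the job in; it is judged then, once.
The state is a dict: "time": time; "q": joint angles; "joint_vel": joint speeds; "joint_torque": joint torques, N m; "eef_pos": TCP position; "ee_rot": TCP orientation; "ft_force": force on the tool from outside, world axes, zero at the start; "wrist_torque": the same for the moment, N m; "grip_width": finger opening in mm; "grip_force": force on a finger pad.
Only numpy, scipy, OpenCV 4.12 (cv2) and the standard library are available. Lean on these libraries where they do the work, as an engineer would, in place of code of your own. Each camera call takes 0.05 s, during which the arm holds its last target. There are 200 camera calls.

## Working session

There is one attempt and no reset: what is moved stays moved. The work goes in short steps, Python scripts to look and compute and a tool call to move; the robot and the scene stay as the last step left them, time stands still between calls to the robot, and variables do not carry over. Pictures are saved under pics/ and viewed, at most 10 in all, crops included, and the job is handed in when it is done.

Besides the shell and the picture viewer there is one more tool, called after "Request:" as name(argument=value, ...) on one line, values as JSON. send_rows: Moves the arm, as the interface text tells. Its arguments: {"type":"object","properties":{"targets":{"type":"array","items":{"type":"object","properties":{"grip":{"type":"number"},"xyz":{"type":"array","items":{"type":"number"}},"twist":{"type":"number"}}}}},"required":["targets"]}

```bash
mkdir -p pics; cat > h.py <<'E'
import numpy as np, cv2
from scipy.spatial.transform import Rotation as R
from rig import ctrl
def cam(n):
    m=ctrl.camera_model(n); o=np.array(m['orientation'],float)
    Rm=R.from_rotvec(o).as_matrix() if o.size==3 else o.reshape(3,3)
    return np.array(m['K'],float),np.array(m['dist_coeffs'],float),np.array(m['position'],float),Rm
def rays(n,px):
    K,d,p,Rm=cam(n); u=cv2.undistortPoints(np.array(px,float).reshape(-1,1,2),K,d).reshape(-1,2)
    v=np.c_[u,np.ones(len(u))]@Rm.T; return p,v
def plane(n,px,z):
    p,v=rays(n,px); return p+v*((z-p[2])/v[:,2])[:,None]
def proj(n,X):
    K,d,p,Rm=cam(n); Xc=(np.array(X,float).reshape(-1,3)-p)@Rm
    return cv2.projectPoints(Xc,np.zeros(3),np.zeros(3),K,d)[0].reshape(-1,2)
def tri(px1,n1,px2,n2):
    p,a=rays(n1,px1);q,b=rays(n2,px2);out=[]
    for u,w in zip(a,b):
        s=np.linalg.lstsq(np.c_[u,-w],q-p,rcond=None)[0]; x,y=p+u*s[0],q+w*s[1]
        out.append(np.r_[(x+y)/2,np.linalg.norm(x-y)])
    return np.array(out)
E
python3 - <<'E'
from h import *
for n in('scene','top'):
    im=ctrl.read_camera(n); cv2.imwrite(f'pics/{n}0.png',cv2.resize(im[...,::-1],(800,600),interpolation=cv2.INTER_CUBIC)); np.save(n+'0',im)
    K,d,p,Rm=cam(n);print(n,p.round(),Rm.round(2).tolist(),K.round().tolist(),d)
print(ctrl.read_state())
E
```

```text
scene [1085. -340.  798.] [[0.5, 0.65, -0.56], [0.86, -0.38, 0.33], [0.0, -0.66, -0.76]] [[406.0, 0.0, 254.0], [0.0, 406.0, 196.0], [0.0, 0.0, 1.0]] [0.02192808 0.         0.         0.         0.        ]
top [424.  -7. 994.] [[0.0, -1.0, 0.08], [-1.0, -0.0, -0.0], [0.0, -0.08, -1.0]] [[397.0, 0.0, 264.0], [0.0, 397.0, 195.0], [0.0, 0.0, 1.0]] [0.02132356 0.         0.         0.         0.        ]
{'time': 0.1, 'q': array([-1.35758156e+00,  4.91494222e-01,  1.55937447e+00, -2.25616813e-05,
        1.09168406e+00, -1.05597852e-01]), 'joint_vel': array([ 9.71205847e-04, -1.59843177e-03, -1.91935150e-03, -9.64885851e-04,
       -1.39701401e-04, -1.64946288e-06]), 'joint_torque': array([ 2.69200253e-03, -6.19443512e+01, -2.62025303e+01, -1.10568694e-04,
        2.89136588e-03,  3.20731704e-05]), 'eef_pos': array([ 195.88056154, -593.3273251 ,  244.79414443]), 'ee_rot': array([-3.10081450e+00, -4.98535635e-01,  1.12471750e-04]), 'ft_force': array([-0.25092049,  0.62798593,  0.24858155]), 'wrist_torque': array([-0.00676184,  0.02976342, -0.02249069]), 'grip_force': 0.0, 'grip_width': 85.48949748341752}
```

View pics/scene0.png

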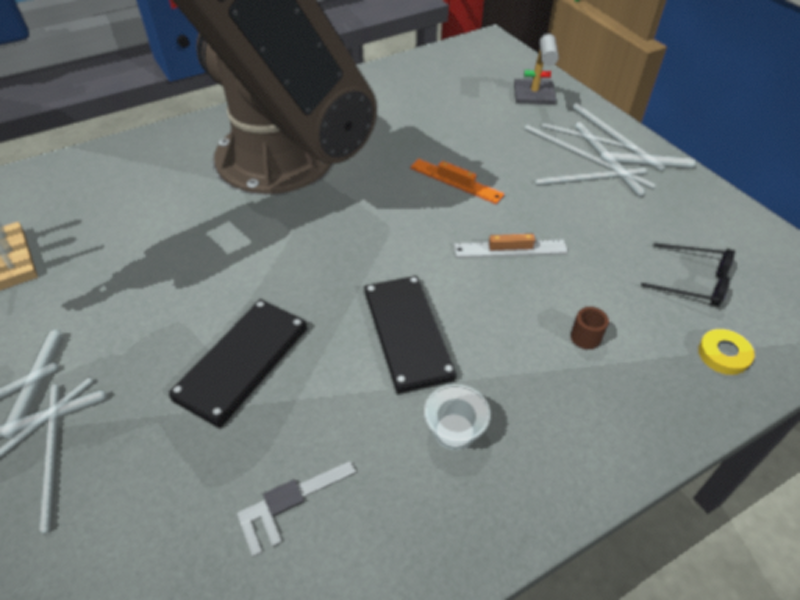

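View pics/top0.png

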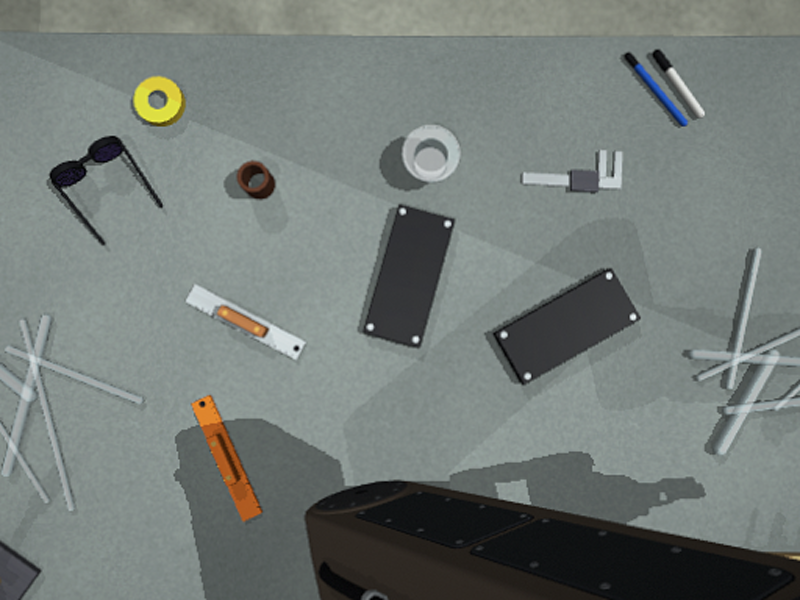

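The scene picture (800x600) shows two dark plates at about (240,362) and (410,333), the steel bar with wooden grip at (510,245) with its hole at (461,249), the glass at (457,415), the clay tube at (590,327) and the caliper at (297,505). In the top picture the plates are at (410,275) and (567,325), and the bar is at (245,322) with its hole at (296,349).

Things that could be taken for the straightedge (top view): the silver bar with beech grip at (245,322) and the all-orange bar at (228,458). I choose the silver one, since it is steel with a beech grip.

```bash
cat > m.py <<'E'
from h import *
def blobs(mask,lo,hi):
    n,l,s,c=cv2.connectedComponentsWithStats(mask.astype(np.uint8)); return [(s[i,4],c[i],l==i) for i in range(1,n) if lo<=s[i,4]<=hi]
def within(im,n,c,r):  # crop mask around 512-px centre
    yy,xx=np.mgrid[:384,:512]; return (abs(xx-c[0])<r)&(abs(yy-c[1])<r)
def bar(im,n,c,r=50):
    f=im.astype(int); w=within(im,n,c,r)
    grip=(f[...,0]-f[...,2]>50)&w; g=max(blobs(grip,20,5000),key=lambda b:b[0])
    br=(f.min(2)>150)&(f.max(2)-f.min(2)<40)&w
    m=(br|g[2]).astype(np.uint8); m=max(blobs(cv2.morphologyEx(m,cv2.MORPH_CLOSE,np.ones((5,5))),50,9000),key=lambda b:b[0])[2]
    pts=np.argwhere(m)[:,::-1].astype(np.float32)
    return g,br,cv2.minAreaRect(pts),pts
def screws(im,c,r=60):
    f=im.astype(int); yy,xx=np.mgrid[:384,:512]; w=(abs(xx-c[0])<r)&(abs(yy-c[1])<r)
    d=max(blobs((f.max(2)<75)&w,200,9000),key=lambda b:b[0])[2]
    hull=cv2.convexHull(np.argwhere(d)[:,::-1].astype(np.int32)); hm=np.zeros((384,512),np.uint8); cv2.fillConvexPoly(hm,hull,1)
    hm=cv2.erode(hm,np.ones((3,3)))
    g=f.min(2).astype(float); out=[]
    for a,cc,mm in sorted(blobs((g>110)&(hm>0),2,60),key=lambda b:-b[0])[:4]:
        k=cv2.dilate(mm.astype(np.uint8),np.ones((3,3)))>0; wt=np.clip(g-45,0,None)*k
        out.append([(wt*xx).sum()/wt.sum(),(wt*yy).sum()/wt.sum()])
    return np.array(out)
E
python3 - <<'E'
from m import *
S,T=np.load('scene0.npy'),np.load('top0.npy')
k=1/1.5625
for nm,cs,ct in(('P',(410,333),(410,275)),('Q',(240,362),(567,325))):
    s=screws(S,np.array(cs)*k); t=screws(T,np.array(ct)*k)
    w=plane('scene',s,20);v=plane('top',t,20)
    idx=[np.argmin(np.linalg.norm(w-x,axis=1)) for x in v]
    X=tri(t,'top',s[idx],'scene'); print(nm,idx);print(X.round(1)); c=X[:,:3].mean(0)
    r=cv2.minAreaRect(X[:,:2].astype(np.float32)); print(c.round(1),r)
for n,im,c in(('scene',S,(510,245)),('top',T,(245,322))):
    g,br,r,pts=bar(im,n,np.array(c)*k)
    print(n,'grip',g[0],g[1],plane(n,[g[1]],32).round(1),'rect',r)
    W=plane(n,pts,6)[:,:2]; rr=cv2.minAreaRect(W.astype(np.float32)); print(' world rect z6',rr)
    a=np.argwhere(g[2])[:,::-1]; print(' grip rect z32',cv2.minAreaRect(plane(n,a,32)[:,:2].astype(np.float32)))
k=T[170:245,105:210]; s=S[130:185,280:375]
o=np.vstack([cv2.resize(k,(630,450)),np.zeros((5,630,3),np.uint8)]);cv2.imwrite('pics/c1.png',o[...,::-1])
E
```

```text
P [np.int64(0), np.int64(2), np.int64(2), np.int64(1)]
[[628.2 -64.9  23.2   0. ]
 [451.   23.6  11.8  71.8]
 [445.4 -14.3  19.2   1.2]
 [647.7   6.4  23.5   0. ]]
[543.1 -12.3  19.4] ((544.2876586914062, -3.5649032592773438), (73.89346313476562, 194.2273406982422), 74.64952087402344)
Q [np.int64(1), np.int64(0), np.int64(2), np.int64(1)]
[[ 4.529e+02 -1.526e+02  2.470e+01  3.000e-01]
 [ 5.458e+02 -3.181e+02  2.450e+01  1.000e-01]
 [ 4.815e+02 -3.545e+02  2.370e+01  2.000e-01]
 [ 4.020e+02 -1.684e+02 -1.410e+01  6.140e+01]]
[ 470.6 -248.4   14.7] ((475.560546875, -247.01473999023438), (73.45716857910156, 202.3112030029297), 23.13330841064453)
scene grip 484 [298.57231405 116.75619835] [[305.6 272.8  32. ]] rect ((319.5, 174.5), (53.0, 85.0), 90.0)
 world rect z6 ((516.8876953125, 202.35113525390625), (239.44651794433594, 200.59396362304688), 55.49876022338867)
 grip rect z32 ((302.07196044921875, 277.105712890625), (155.5219268798828, 58.8609504699707), 24.638671875)
top grip 238 [154.55882353 205.16806723] [[472.2 253.6  32. ]] rect ((157.0, 205.0), (80.4984359741211, 16.099689483642578), 26.56505012512207)
 world rect z6 ((472.6092529296875, 255.462158203125), (200.95433044433594, 39.50672149658203), 64.6738510131836)
 grip rect z32 ((472.1092529296875, 254.04180908203125), (80.4311294555664, 17.13875961303711), 63.72041702270508)
```

View pics/c1.png

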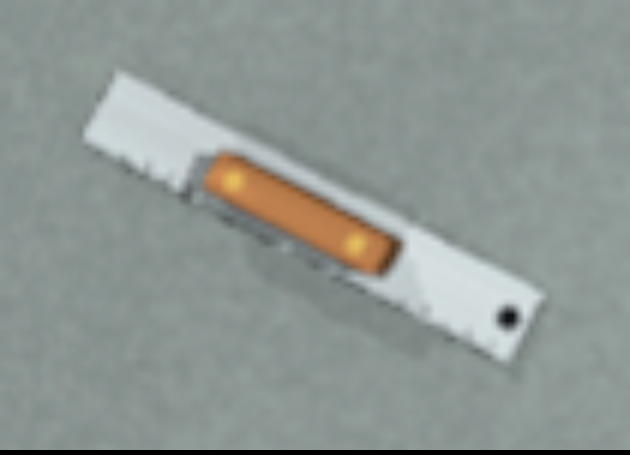

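The crop shows the steel bar with its beech grip at (303,213) and the dark hanging hole at (508,317) (lower right, towards -x and -y), so the choice is right. The scene crop radius and the screw threshold need fixing.

```bash
sed -i 's/g>110)&(hm>0),2,60/g>90)\&(hm>0),2,60/; s/hm=cv2.erode.*/hm=hm/' m.py
python3 - <<'E'
from m import *
S,T=np.load('scene0.npy'),np.load('top0.npy')
k=1/1.5625
for nm,cs,ct in(('P',(410,333),(410,275)),('Q',(240,362),(567,325))):
    s=screws(S,np.array(cs)*k); t=screws(T,np.array(ct)*k)
    print(nm,(s/k).round().tolist(),(t/k).round().tolist())
    w=plane('scene',s,20);v=plane('top',t,20)
    idx=[np.argmin(np.linalg.norm(w-x,axis=1)) for x in v]
    X=tri(t,'top',s[idx],'scene'); print(idx);print(X.round(1))
    Z=X[X[:,3]<5,2].mean(); V=plane('top',t,Z);W=plane('scene',s,Z)
    print(Z,V.mean(0),cv2.minAreaRect(V[:,:2].astype(np.float32)),W.mean(0),cv2.minAreaRect(W[:,:2].astype(np.float32)))
res={}
for n,im,c in(('scene',S,(510,247)),('top',T,(245,322))):
    g,br,r,pts=bar(im,n,np.array(c)*k,38)
    res[n]=g[1]
    print(n,'grip',g[0],g[1]/k,'rect',r)
    W=plane(n,pts,6)[:,:2]; print(' world rect z6',cv2.minAreaRect(W.astype(np.float32)))
    # ends of bar: extreme points along long axis
    f=im.astype(int); hole=[b for b in blobs((f.max(2)<95)&within(im,n,np.array(c)*k,38),2,40)]
    print(' holes',[(b[0],(b[1]/k).round(1),plane(n,[b[1]],6).round(1)) for b in hole])
print(tri([res['top']],'top',[res['scene']],'scene'))
E
```

```text
P [[448.0, 367.0], [400.0, 378.0], [370.0, 288.0], [412.0, 279.0]] [[370.0, 326.0], [415.0, 339.0], [402.0, 211.0], [447.0, 223.0]]
[np.int64(3), np.int64(2), np.int64(0), np.int64(1)]
[[ 4.642e+02  5.590e+01  2.040e+01  1.000e+00]
 [ 4.451e+02 -1.480e+01  2.070e+01  1.000e-01]
 [ 6.477e+02  6.400e+00  2.370e+01  0.000e+00]
 [ 6.282e+02 -6.480e+01  2.320e+01  1.000e-01]]
22.012770348074795 [546.48293314  -4.26398733  22.01277035] ((546.5247802734375, -4.400394439697266), (74.06199645996094, 190.36752319335938), 74.83294677734375) [546.40775439  -4.49435267  22.01277035] ((546.401123046875, -4.214237213134766), (74.00686645507812, 187.8557586669922), 74.94869995117188)
Q [[216.0, 410.0], [176.0, 388.0], [297.0, 321.0], [260.0, 304.0]] [[503.0, 334.0], [527.0, 376.0], [632.0, 316.0], [608.0, 275.0]]
[np.int64(2), np.int64(3), np.int64(1), np.int64(0)]
[[ 4.529e+02 -1.524e+02  2.490e+01  1.000e-01]
 [ 3.886e+02 -1.891e+02  2.220e+01  2.000e-01]
 [ 4.814e+02 -3.545e+02  2.450e+01  3.000e-01]
 [ 5.459e+02 -3.180e+02  2.450e+01  1.000e-01]]
24.009426073203656 [ 467.2241435  -253.54512657  
[... 309 characters left out ...]
((318.7033996582031, 161.54698181152344), (36.87408447265625, 83.55377197265625), 64.0750961303711)
 world rect z6 ((471.6214294433594, 219.4718475341797), (125.93866729736328, 268.2546081542969), 1.7034748792648315)
 holes []
top grip 238 [241.49816176 320.57510504] rect ((156.4685516357422, 205.509765625), (80.29469299316406, 13.692946434020996), 27.758541107177734)
 world rect z6 ((472.79681396484375, 256.2075500488281), (200.78138732910156, 33.63538360595703), 62.555572509765625)
 holes [(np.int32(4), array([264.8, 332. ]), array([[455.4, 223.3,   6. ]])), (np.int32(6), array([295.3, 347.7]), array([[430.8, 174.7,   6. ]]))]
[[4.72602967e+02 2.56140597e+02 2.25587570e+01 1.09217171e-01]]
```

Request:
send_rows(targets=[{"grip":-1,"xyz":[0.04,0.03,0],"twist":0.1},{"grip":-1,"xyz":[0.08,0.06,0],"twist":0.2},{"grip":-1,"xyz":[0.12,0.09,0],"twist":0.3},{"grip":-1,"xyz":[0.16,0.12,0],"twist":0.4},{"grip":-1,"xyz":[0.2,0.15,0],"twist":0.5},{"grip":-1,"xyz":[0.24,0.18,0],"twist":0.6},{"grip":-1,"xyz":[0.28,0.21,0],"twist":0.7},{"grip":-1,"xyz":[0.3,0.255,0],"twist":0.777},{"grip":-1,"xyz":[0.3,0.3,0],"twist":0.777},{"grip":-1,"xyz":[0.3,0.345,0],"twist":0.777},{"grip":-1,"xyz":[0.3,0.39,0],"twist":0.777},{"grip":-1,"xyz":[0.3,0.435,0],"twist":0.777},{"grip":-1,"xyz":[0.3,0.48,0],"twist":0.777},{"grip":-1,"xyz":[0.3,0.525,0],"twist":0.777},{"grip":-1,"xyz":[0.3,0.57,0],"twist":0.777},{"grip":-1,"xyz":[0.3,0.615,0],"twist":0.777},{"grip":-1,"xyz":[0.295,0.66,0],"twist":0.777},{"grip":-1,"xyz":[0.29,0.705,0],"twist":0.777},{"grip":-1,"xyz":[0.285,0.75,0],"twist":0.777},{"grip":-1,"xyz":[0.28,0.79,0],"twist":0.777}])

```text
time: 2.1
eef_pos: [475.2, 198.5, 245.2]
ee_rot: [-2.681, -1.637, 0.0]
ft_force: [-0.4, -0.2, 0.8]
grip_width: 85.5
grip_force: 0.0
```

Request:
send_rows(targets=[{"grip":-1,"xyz":[-0.0035,0.04,0],"twist":0},{"grip":-1,"xyz":[-0.0035,0.059,-0.02],"twist":0},{"grip":-1,"xyz":[-0.0035,0.059,-0.06],"twist":0},{"grip":-1,"xyz":[-0.0035,0.059,-0.1],"twist":0},{"grip":-1,"xyz":[-0.0035,0.059,-0.14],"twist":0},{"grip":-1,"xyz":[-0.0035,0.059,-0.165],"twist":0},{"grip":-1,"xyz":[-0.0035,0.059,-0.165],"twist":0},{"grip":-1,"xyz":[-0.0035,0.059,-0.165],"twist":0},{"grip":-1,"xyz":[-0.0035,0.059,-0.165],"twist":0}])

```text
time: 3.0
eef_pos: [473.0, 255.7, 81.7]
ee_rot: [2.681, 1.636, 0.003]
ft_force: [-0.4, -0.4, -0.2]
grip_width: 85.5
grip_force: 0.0
```

```bash
python3 - <<'E'
from m import *
s=ctrl.read_state(); print(s['eef_pos'],s['ee_rot'],s['ft_force'])
im=ctrl.read_camera('scene'); im2=ctrl.read_camera('top')
a=cv2.resize(im[110:210,270:400],(780,600))
cv2.imwrite('pics/c2.png',a[...,::-1])
E
```

```text
[473.04299325 255.72664696  81.74779655] [2.68134332 1.63620116 0.00328796] [-0.37806524 -0.40949369 -0.15983906]
```

View pics/c2.png

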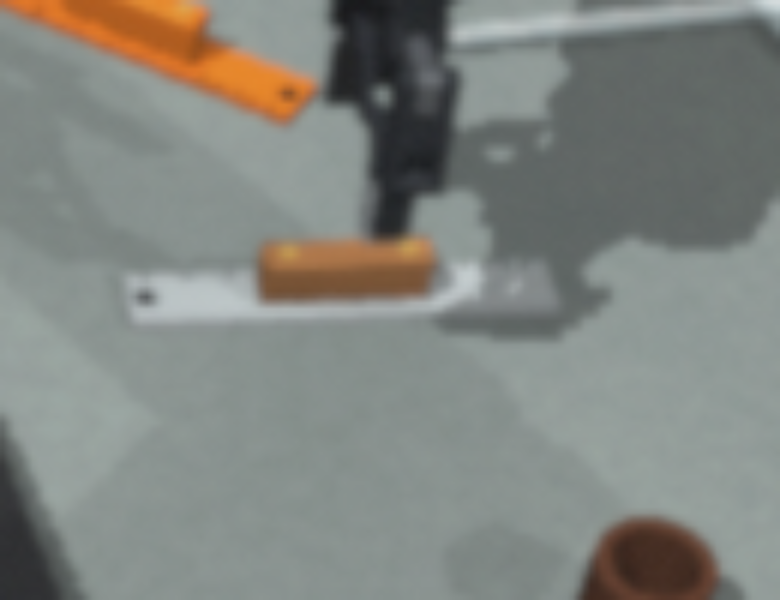

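The bar is at (340,295), the grip at (345,270) and the fingers come down above and behind the grip at (385,200), in line with it and clear of everything. I go down to grasp.

Request:
send_rows(targets=[{"grip":-1,"xyz":[0,0,-0.03],"twist":0},{"grip":-1,"xyz":[0,0,-0.045],"twist":0},{"grip":-1,"xyz":[0,0,-0.055],"twist":0},{"grip":-1,"xyz":[0,0,-0.055],"twist":0},{"grip":-1,"xyz":[0,0,-0.055],"twist":0},{"grip":0,"xyz":[0,0,-0.055],"twist":0},{"grip":1,"xyz":[0,0,-0.055],"twist":0},{"grip":1,"xyz":[0,0,-0.055],"twist":0},{"grip":1,"xyz":[0,0,-0.055],"twist":0},{"grip":1,"xyz":[0,0,-0.055],"twist":0},{"grip":1,"xyz":[0,0,-0.055],"twist":0},{"grip":1,"xyz":[0,0,-0.055],"twist":0}])

```text
time: 4.3
eef_pos: [472.6, 255.6, 25.7]
ee_rot: [2.682, 1.636, 0.001]
ft_force: [-0.8, 0.8, 6.0]
grip_width: 16.5
grip_force: 59.9
```

Request:
send_rows(targets=[{"grip":1,"xyz":[0,0,0.005],"twist":0},{"grip":1,"xyz":[0,0,0.015],"twist":0},{"grip":1,"xyz":[0,0,0.04],"twist":0},{"grip":1,"xyz":[0,0,0.07],"twist":0},{"grip":1,"xyz":[0,0,0.1],"twist":0},{"grip":1,"xyz":[0,0,0.1],"twist":0},{"grip":1,"xyz":[0,0,0.1],"twist":0},{"grip":1,"xyz":[0,0,0.1],"twist":0}])

```text
time: 5.1
eef_pos: [471.8, 255.2, 124.4]
ee_rot: [-2.682, -1.636, 0.003]
ft_force: [-0.1, 0.3, -3.9]
grip_width: 16.6
grip_force: 59.1
```

```bash
python3 - <<'E'
from m import *
s=ctrl.read_state(); print(s['eef_pos'],s['ee_rot'],s['ft_force'],s['wrist_torque'],s['grip_width'])
im=ctrl.read_camera('scene'); im2=ctrl.read_camera('top')
np.save('s1',im);np.save('t1',im2)
a=cv2.resize(im[60:210,250:400],(400,400)); b=cv2.resize(im2[150:270,80:230],(400,400))
cv2.imwrite('pics/c3.png',np.hstack([a,b])[...,::-1])
E
```

```text
[471.8289818  255.24620142 124.36155314] [-2.68151782e+00 -1.63638322e+00  2.67653303e-03] [-0.0971747   0.26227538 -3.85788738] [-0.01913322  0.02908562 -0.00388834] 16.60059257136284
```

View pics/c3.png

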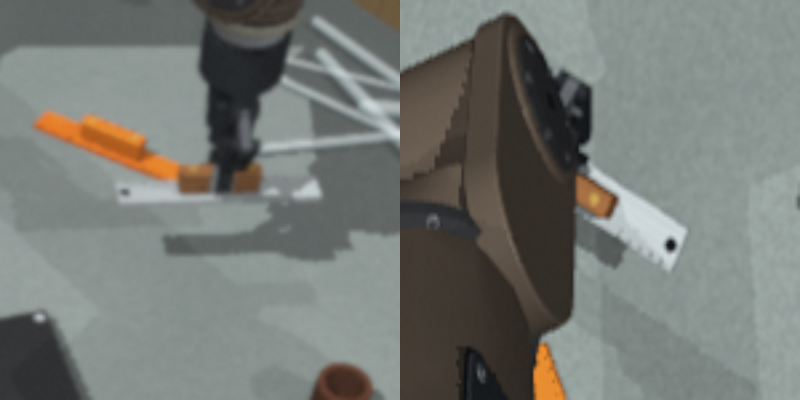

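The left half (scene) shows the bar lifted level in the fingers at (220,190), hole at (125,190). The right half (top) shows the hole at (670,245) and the bar's free end; the grasp is good. I measure the hole to get the grasp offset along the bar and head for the nearer plate P.

```bash
python3 - <<'E'
from m import *
im,im2=np.load('s1.npy'),np.load('t1.npy')
f=im2.astype(int)
c=[b for b in blobs((f.max(2)<110)&within(im2,'top',(181.3,223.5),6),2,40)]
f=im.astype(int)
g=(250+125*.375,60+190*.375)
d=[b for b in blobs((f.max(2)<110)&within(im,'scene',g,5),2,40)]
print(c[0][:2],[x[:2] for x in d]); h=plane('top',[c[0][1]],105)[0]; print(h, plane('scene',[d[0][1]],105) if d else 0, tri([c[0][1]],'top',[d[0][1]],'scene') if d else 0)
v=h[:2]-np.array([471.8,255.2]); print(np.linalg.norm(v),np.degrees(np.arctan2(v[1],v[0])))
T=np.load('top0.npy');g,br,r,pts=bar(T,'top',np.array((245,322))/1.5625,38)
W=plane('top',pts,6)[:,:2]; u=np.array([np.cos(np.radians(62.7)),np.sin(np.radians(62.7))]); p=W@u; q=np.array([430.8,174.7])@u
print('bar ends rel hole',p.min()-q,p.max()-q)
E
```

```text
(np.int32(9), array([181., 223.])) [(np.int32(2), array([296.5, 131.5]))]
[428.97363178 174.20893038 105.        ] [[428.11272519 174.76664601 105.        ]] [[4.28983516e+02 1.74046211e+02 1.05929282e+02 6.01822312e-02]]
91.61687166030163 -117.86894097938777
bar ends rel hole -8.673073872688576 192.04035845753725
```

Request:
send_rows(targets=[{"grip":1,"xyz":[0.006,-0.02,0.005],"twist":-0.1},{"grip":1,"xyz":[0.014,-0.05,0.005],"twist":-0.2},{"grip":1,"xyz":[0.023,-0.08,0.005],"twist":-0.3},{"grip":1,"xyz":[0.032,-0.11,0.005],"twist":-0.42},{"grip":1,"xyz":[0.04,-0.14,0.005],"twist":-0.54},{"grip":1,"xyz":[0.049,-0.17,0.005],"twist":-0.66},{"grip":1,"xyz":[0.058,-0.2,0.005],"twist":-0.78},{"grip":1,"xyz":[0.066,-0.23,0.005],"twist":-0.9},{"grip":1,"xyz":[0.0745,-0.25,0.005],"twist":-1.02},{"grip":1,"xyz":[0.0745,-0.2595,0],"twist":-1.14},{"grip":1,"xyz":[0.0745,-0.2595,-0.02],"twist":-1.25},{"grip":1,"xyz":[0.0745,-0.2595,-0.04],"twist":-1.32},{"grip":1,"xyz":[0.0745,-0.2595,-0.055],"twist":-1.36},{"grip":1,"xyz":[0.0745,-0.2595,-0.065],"twist":-1.36},{"grip":1,"xyz":[0.0745,-0.2595,-0.065],"twist":-1.36},{"grip":1,"xyz":[0.0745,-0.2595,-0.065],"twist":-1.36}])

```text
time: 6.8
eef_pos: [547.0, -4.0, 60.3]
ee_rot: [3.114, -0.412, -0.001]
ft_force: [-0.3, 0.4, -2.8]
grip_width: 16.9
grip_force: 59.0
```

```bash
python3 - <<'E'
from m import *
s=ctrl.read_state(); print(s['eef_pos'],np.degrees(2*np.arctan2(s['ee_rot'][1],s['ee_rot'][0])),s['ee_rot'],s['ft_force'])
im=ctrl.read_camera('scene'); im2=ctrl.read_camera('top')
a=cv2.resize(im[150:300,180:330],(400,400)); b=cv2.resize(im2[110:260,190:340],(400,400))
cv2.imwrite('pics/c4.png',np.hstack([a,b])[...,::-1])
E
```

```text
[546.98480656  -3.98509286  60.2888994 ] -15.077406455625098 [ 3.11435748e+00 -4.12153338e-01 -6.61598530e-04] [-0.2533371   0.43516167 -2.81208547]
```

View pics/c4.png

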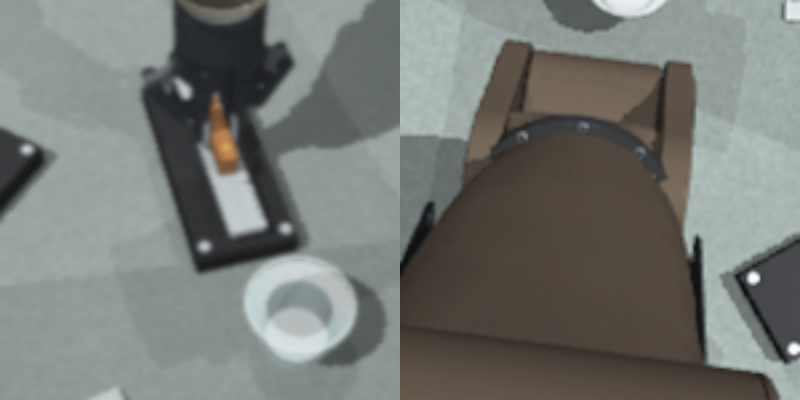

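The left half shows the bar hanging over the middle of plate P (bar end at (240,210) between the screws (203,246) and (285,228)), in line with the plate; the glass at (300,310) is clear. Now I lower by feel.

Request:
send_rows(targets=[{"grip":1,"xyz":[0,0,-0.004],"twist":0},{"grip":1,"xyz":[0,0,-0.007],"twist":0},{"grip":1,"xyz":[0,0,-0.009],"twist":0},{"grip":1,"xyz":[0,0,-0.01],"twist":0},{"grip":1,"xyz":[0,0,-0.01],"twist":0},{"grip":1,"xyz":[0,0,-0.01],"twist":0}])

```text
time: 7.5
eef_pos: [546.9, -4.0, 50.3]
ee_rot: [3.114, -0.414, -0.0]
ft_force: [-0.3, -0.5, -3.0]
grip_width: 16.5
grip_force: 59.0
```

Request:
send_rows(targets=[{"grip":1,"xyz":[0,0,-0.001],"twist":0},{"grip":1,"xyz":[0,0,-0.0015],"twist":0},{"grip":1,"xyz":[0,0,-0.0015],"twist":0}])

```text
time: 7.8
eef_pos: [547.0, -4.0, 49.1]
ee_rot: [3.114, -0.414, 0.0]
ft_force: [-2.4, 1.2, 1.8]
grip_width: 17.0
grip_force: 59.8
```

Request:
send_rows(targets=[{"grip":1,"xyz":[0,0,0],"twist":0},{"grip":1,"xyz":[0,0,0],"twist":0}])

```text
time: 8.0
eef_pos: [546.9, -4.0, 49.1]
ee_rot: [3.114, -0.414, 0.0]
ft_force: [-2.7, 0.7, 4.2]
grip_width: 16.6
grip_force: 59.9
```

Request:
send_rows(targets=[{"grip":0.3,"xyz":[0,0,0],"twist":0},{"grip":0,"xyz":[0,0,0],"twist":0},{"grip":0,"xyz":[0,0,0],"twist":0},{"grip":0,"xyz":[0,0,0],"twist":0},{"grip":0,"xyz":[0,0,0.02],"twist":0},{"grip":0,"xyz":[0,0,0.05],"twist":0},{"grip":0,"xyz":[0,0,0.07],"twist":0},{"grip":0,"xyz":[0,0,0.07],"twist":0},{"grip":0,"xyz":[0,0,0.07],"twist":0}])

```text
time: 8.9
eef_pos: [546.8, -4.0, 118.7]
ee_rot: [3.114, -0.414, 0.001]
ft_force: [-0.1, 0.1, -0.6]
grip_width: 42.8
grip_force: 0.0
```

Request:
send_rows(targets=[{"grip":1,"xyz":[-0.04,0.011,0],"twist":0},{"grip":1,"xyz":[-0.077,0.021,0],"twist":0},{"grip":1,"xyz":[-0.077,0.021,-0.03],"twist":0},{"grip":1,"xyz":[-0.077,0.021,-0.055],"twist":0},{"grip":1,"xyz":[-0.077,0.021,-0.067],"twist":0},{"grip":1,"xyz":[-0.077,0.021,-0.07],"twist":0},{"grip":1,"xyz":[-0.077,0.021,-0.07],"twist":0},{"grip":1,"xyz":[-0.077,0.021,-0.07],"twist":0},{"grip":1,"xyz":[-0.077,0.021,-0.07],"twist":0},{"grip":1,"xyz":[-0.077,0.021,-0.07],"twist":0}])

```text
time: 9.9
eef_pos: [470.1, 17.0, 49.3]
ee_rot: [3.114, -0.414, 0.002]
ft_force: [-0.4, 0.6, 0.1]
grip_width: -0.2
grip_force: 0.0
```

Request:
send_rows(targets=[{"grip":1,"xyz":[0,0,-0.002],"twist":0},{"grip":1,"xyz":[0,0,-0.0035],"twist":0},{"grip":1,"xyz":[0,0,-0.0045],"twist":0},{"grip":1,"xyz":[0,0,-0.0045],"twist":0}])

```text
time: 10.3
eef_pos: [469.8, 17.0, 44.2]
ee_rot: [3.114, -0.414, -0.001]
ft_force: [0.5, -0.1, 0.5]
grip_width: 0.3
grip_force: 0.0
```

Request:
send_rows(targets=[{"grip":1,"xyz":[0,0,-0.0005],"twist":0},{"grip":1,"xyz":[0,0,-0.0005],"twist":0}])

```text
time: 10.5
eef_pos: [469.9, 17.0, 43.8]
ee_rot: [3.114, -0.414, -0.0]
ft_force: [-0.4, 0.2, -0.3]
grip_width: -0.1
grip_force: 0.0
```

Request:
send_rows(targets=[{"grip":1,"xyz":[0,0,-0.0005],"twist":0},{"grip":1,"xyz":[0,0,-0.0005],"twist":0}])

```text
time: 10.7
eef_pos: [469.9, 17.0, 43.3]
ee_rot: [3.114, -0.414, -0.0]
ft_force: [-0.1, 0.7, -0.6]
grip_width: 0.2
grip_force: 0.0
```

Request:
send_rows(targets=[{"grip":1,"xyz":[0,0,-0.0005],"twist":0},{"grip":1,"xyz":[0,0,-0.0005],"twist":0}])

```text
time: 10.9
eef_pos: [469.9, 17.0, 42.8]
ee_rot: [3.114, -0.414, -0.0]
ft_force: [0.0, 0.3, 0.1]
grip_width: 0.1
grip_force: 0.0
```

Request:
send_rows(targets=[{"grip":1,"xyz":[0,0,-0.0005],"twist":0},{"grip":1,"xyz":[0,0,-0.0005],"twist":0}])

```text
time: 11.1
eef_pos: [469.9, 17.0, 42.3]
ee_rot: [3.114, -0.414, -0.0]
ft_force: [0.4, -0.0, 0.7]
grip_width: 0.3
grip_force: 0.1
```

Request:
send_rows(targets=[{"grip":1,"xyz":[0,0,-0.0005],"twist":0},{"grip":1,"xyz":[0,0,-0.0005],"twist":0}])

```text
time: 11.3
eef_pos: [469.9, 17.0, 41.8]
ee_rot: [3.114, -0.414, -0.0]
ft_force: [0.4, -0.9, 0.8]
grip_width: 0.0
grip_force: 0.7
```

Request:
send_rows(targets=[{"grip":1,"xyz":[0,0,-0.0005],"twist":0},{"grip":1,"xyz":[0,0,-0.0005],"twist":0}])

```text
time: 11.5
eef_pos: [469.9, 17.0, 41.4]
ee_rot: [3.114, -0.414, 0.0]
ft_force: [-1.2, 0.1, 3.6]
grip_width: -0.1
grip_force: 2.2
```

Request:
send_rows(targets=[{"grip":1,"xyz":[0,0,-0.0005],"twist":0},{"grip":1,"xyz":[0,0,-0.0005],"twist":0}])

```text
time: 11.7
eef_pos: [469.9, 17.0, 41.2]
ee_rot: [3.114, -0.414, 0.0]
ft_force: [-2.8, 0.1, 9.5]
grip_width: -0.1
grip_force: 4.9
```

Request:
send_rows(targets=[{"grip":1,"xyz":[0,0,-0.0005],"twist":0},{"grip":1,"xyz":[0,0,-0.0005],"twist":0}])

```text
time: 11.9
eef_pos: [469.9, 17.0, 41.1]
ee_rot: [3.114, -0.414, 0.001]
ft_force: [-3.3, 1.0, 16.4]
grip_width: -0.1
grip_force: 8.2
```

Request:
send_rows(targets=[{"grip":1,"xyz":[0,0,0.0003],"twist":0},{"grip":1,"xyz":[0,0,0.0003],"twist":0},{"grip":1,"xyz":[0,0,0.0003],"twist":0},{"grip":1,"xyz":[0,0,0.0003],"twist":0},{"grip":1,"xyz":[0,0,0.0003],"twist":0}])

```text
time: 12.4
eef_pos: [469.8, 17.0, 41.1]
ee_rot: [3.114, -0.414, 0.0]
ft_force: [-2.6, -0.1, 12.2]
grip_width: -0.1
grip_force: 6.1
```

```bash
python3 - <<'E'
from m import *
s=ctrl.read_state(); print(s['eef_pos'],s['ft_force'])
np.save('s_h',ctrl.read_camera('scene'))
E
```

```text
[469.84605506  16.99915288  41.13459466] [-2.55165606 -0.11617493 12.17280587]
```

Request:
send_rows(targets=[{"grip":1,"xyz":[0,0,0.005],"twist":0},{"grip":1,"xyz":[0,0,0.03],"twist":0},{"grip":1,"xyz":[0,0,0.06],"twist":0},{"grip":1,"xyz":[0.04,-0.01,0.06],"twist":0},{"grip":1,"xyz":[0.08,-0.021,0.06],"twist":0},{"grip":1,"xyz":[0.12,-0.031,0.06],"twist":0},{"grip":1,"xyz":[0.154,-0.042,0.06],"twist":0},{"grip":1,"xyz":[0.154,-0.042,0.03],"twist":0},{"grip":1,"xyz":[0.154,-0.042,0.01],"twist":0},{"grip":1,"xyz":[0.154,-0.042,0.006],"twist":0},{"grip":1,"xyz":[0.154,-0.042,0.006],"twist":0},{"grip":1,"xyz":[0.154,-0.042,0.006],"twist":0}])

```text
time: 13.65
eef_pos: [624.3, -25.0, 47.6]
ee_rot: [3.114, -0.414, 0.002]
ft_force: [0.2, -0.7, 0.4]
grip_width: 0.2
grip_force: 0.0
```

Request:
send_rows(targets=[{"grip":1,"xyz":[0,0,-0.001],"twist":0},{"grip":1,"xyz":[0,0,-0.001],"twist":0}])

```text
time: 13.85
eef_pos: [624.2, -25.0, 46.4]
ee_rot: [3.114, -0.414, 0.002]
ft_force: [-0.4, 0.8, 0.3]
grip_width: 0.1
grip_force: 0.0
```

Request:
send_rows(targets=[{"grip":1,"xyz":[0,0,-0.0005],"twist":0},{"grip":1,"xyz":[0,0,-0.001],"twist":0},{"grip":1,"xyz":[0,0,-0.001],"twist":0}])

```text
time: 14.15
eef_pos: [623.9, -25.0, 44.7]
ee_rot: [3.114, -0.414, -0.0]
ft_force: [-0.4, -0.7, -0.1]
grip_width: -0.4
grip_force: 0.0
```

Request:
send_rows(targets=[{"grip":1,"xyz":[0,0,-0.0005],"twist":0},{"grip":1,"xyz":[0,0,-0.0005],"twist":0}])

```text
time: 14.35
eef_pos: [623.9, -25.0, 44.1]
ee_rot: [3.114, -0.414, -0.0]
ft_force: [-0.1, 0.2, 0.2]
grip_width: -0.0
grip_force: 0.1
```

Request:
send_rows(targets=[{"grip":1,"xyz":[0,0,-0.0005],"twist":0},{"grip":1,"xyz":[0,0,-0.0005],"twist":0}])

```text
time: 14.55
eef_pos: [624.0, -25.0, 43.6]
ee_rot: [3.114, -0.414, 0.0]
ft_force: [0.0, 0.9, 0.9]
grip_width: -0.2
grip_force: 0.6
```

Request:
send_rows(targets=[{"grip":1,"xyz":[0,0,-0.0005],"twist":0},{"grip":1,"xyz":[0,0,-0.0005],"twist":0}])

```text
time: 14.75
eef_pos: [624.0, -25.0, 43.3]
ee_rot: [3.114, -0.414, 0.001]
ft_force: [-0.2, 0.6, 3.0]
grip_width: -0.2
grip_force: 1.6
```

Request:
send_rows(targets=[{"grip":1,"xyz":[0,0,-0.0005],"twist":0},{"grip":1,"xyz":[0,0,-0.0005],"twist":0}])

```text
time: 14.95
eef_pos: [624.1, -25.0, 43.1]
ee_rot: [3.114, -0.414, 0.001]
ft_force: [-0.6, 0.1, 6.2]
grip_width: 0.0
grip_force: 3.4
```

Request:
send_rows(targets=[{"grip":1,"xyz":[0,0,-0.0005],"twist":0},{"grip":1,"xyz":[0,0,-0.0005],"twist":0}])

```text
time: 15.15
eef_pos: [624.1, -25.0, 43.0]
ee_rot: [3.114, -0.414, 0.001]
ft_force: [-2.5, -0.3, 11.8]
grip_width: 0.0
grip_force: 5.4
```

Request:
send_rows(targets=[{"grip":1,"xyz":[0,0,-0.0003],"twist":0},{"grip":1,"xyz":[0,0,-0.0003],"twist":0},{"grip":1,"xyz":[0,0,-0.0003],"twist":0},{"grip":1,"xyz":[0,0,-0.0003],"twist":0},{"grip":1,"xyz":[0,0,-0.0003],"twist":0}])

```text
time: 15.65
eef_pos: [624.1, -25.0, 43.0]
ee_rot: [3.114, -0.414, 0.001]
ft_force: [-3.4, 0.4, 13.5]
grip_width: -0.1
grip_force: 6.8
```

Request:
send_rows(targets=[{"grip":1,"xyz":[0,0,0.005],"twist":0},{"grip":1,"xyz":[0,0,0.03],"twist":0},{"grip":0,"xyz":[0,0,0.06],"twist":0},{"grip":0,"xyz":[-0.04,0.01,0.06],"twist":0},{"grip":0,"xyz":[-0.077,0.021,0.06],"twist":0},{"grip":0,"xyz":[-0.077,0.021,0.05],"twist":0},{"grip":0,"xyz":[-0.077,0.021,0.05],"twist":0},{"grip":0,"xyz":[-0.077,0.021,0.03],"twist":0},{"grip":0,"xyz":[-0.077,0.021,0.015],"twist":0},{"grip":0,"xyz":[-0.077,0.021,0.008],"twist":0},{"grip":0,"xyz":[-0.077,0.021,0.008],"twist":0},{"grip":0,"xyz":[-0.077,0.021,0.008],"twist":0},{"grip":1,"xyz":[-0.077,0.021,0.008],"twist":0},{"grip":1,"xyz":[-0.077,0.021,0.008],"twist":0},{"grip":1,"xyz":[-0.077,0.021,0.008],"twist":0},{"grip":1,"xyz":[-0.077,0.021,0.008],"twist":0},{"grip":1,"xyz":[-0.077,0.021,0.008],"twist":0}])

```text
time: 17.35
eef_pos: [547.3, -4.1, 50.6]
ee_rot: [3.114, -0.414, 0.002]
ft_force: [-0.5, -0.3, 6.2]
grip_width: 16.6
grip_force: 59.3
```

Request:
send_rows(targets=[{"grip":1,"xyz":[0,0,0.01],"twist":0},{"grip":1,"xyz":[0,0,0.035],"twist":0},{"grip":1,"xyz":[0,0,0.06],"twist":0},{"grip":1,"xyz":[-0.006,-0.02,0.07],"twist":-0.08},{"grip":1,"xyz":[-0.016,-0.05,0.07],"twist":-0.18},{"grip":1,"xyz":[-0.026,-0.08,0.07],"twist":-0.28},{"grip":1,"xyz":[-0.035,-0.11,0.07],"twist":-0.38},{"grip":1,"xyz":[-0.045,-0.14,0.07],"twist":-0.48},{"grip":1,"xyz":[-0.055,-0.17,0.07],"twist":-0.58},{"grip":1,"xyz":[-0.064,-0.2,0.07],"twist":-0.68},{"grip":1,"xyz":[-0.074,-0.23,0.07],"twist":-0.76},{"grip":1,"xyz":[-0.08,-0.2495,0.06],"twist":-0.796},{"grip":1,"xyz":[-0.08,-0.2495,0.04],"twist":-0.796},{"grip":1,"xyz":[-0.08,-0.2495,0.025],"twist":-0.796},{"grip":1,"xyz":[-0.08,-0.2495,0.02],"twist":-0.796},{"grip":1,"xyz":[-0.08,-0.2495,0.02],"twist":-0.796},{"grip":1,"xyz":[-0.08,-0.2495,0.02],"twist":-0.796}])

```text
time: 19.05
eef_pos: [467.2, -253.5, 70.5]
ee_rot: [2.711, -1.588, 0.001]
ft_force: [0.2, 0.1, -3.0]
grip_width: 16.5
grip_force: 58.9
```

```bash
python3 - <<'E'
from m import *
s=ctrl.read_state(); print(s['eef_pos'],np.degrees(2*np.arctan2(s['ee_rot'][1],s['ee_rot'][0])),s['q'],s['ft_force'],s['wrist_torque'])
im=ctrl.read_camera('scene'); im2=ctrl.read_camera('top'); np.save('s2',im);np.save('t2',im2)
a=cv2.resize(im[160:310,90:240],(400,400)); b=cv2.resize(im2[130:280,280:430],(400,400))
cv2.imwrite('pics/c5.png',np.hstack([a,b])[...,::-1])
E
```

```text
[ 467.20716816 -253.52475497   70.53608291] -60.72999385819871 [-6.21437893e-01  6.09220803e-01  1.94601123e+00 -1.20315912e-04
  5.85700095e-01  2.00939702e+00] [ 0.16063359  0.11182407 -3.04464825] [-0.03227861  0.00264673  0.00911229]
```

View pics/c5.png

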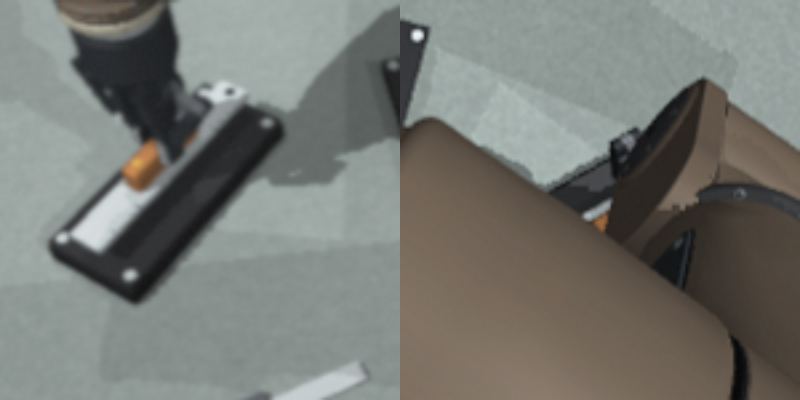

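The bar is held level above plate Q, hole at (230,91) in the left half and plain end at (95,235). It is in line with the plate's long edges and looks offset to one side only because it is raised. I check the hole position before lowering.

```bash
python3 - <<'E'
from m import *
im=np.load('s2.npy'); f=im.max(2).astype(float)
x0,y0=176,194; w=255-f[y0-5:y0+6,x0-5:x0+6]; w=np.clip(w-w.max()*.6,0,None)
yy,xx=np.mgrid[y0-5:y0+6,x0-5:x0+6]; print(f[y0-3:y0+4,x0-4:x0+5].astype(int))
print(proj('scene',[422.3,-173.5,49.3]), proj('scene',[424.8,-177.9,49.3]))
b=[(q[0],q[1],plane('scene',[q[1]],49.3).round(1)) for q in blobs((f<130)&within(im,'scene',(176,194),4),2,30)]; print(b)
E
```

```text
[[214 218 217 210 196 185 177 175 173]
 [220 221 216 205 194 189 187 188 182]
 [222 217 191 149 133 157 193 208 202]
 [222 211 167 110  95 138 191 215 211]
 [223 214 181 147 143 169 200 210 193]
 [223 219 208 195 191 196 199 189 164]
 [214 208 194 176 170 168 166 158 141]]
[[175.50476916 194.04440124]] [[174.23557777 195.38822616]]
[(np.int32(2), array([175.5, 194. ]), array([[ 422.2, -173.5,   49.3]]))]
```

Request:
send_rows(targets=[{"grip":1,"xyz":[0,0,-0.008],"twist":0},{"grip":1,"xyz":[0,0,-0.014],"twist":0},{"grip":1,"xyz":[0,0,-0.017],"twist":0},{"grip":1,"xyz":[0,0,-0.017],"twist":0},{"grip":1,"xyz":[0,0,-0.017],"twist":0},{"grip":1,"xyz":[0,0,-0.017],"twist":0}])

```text
time: 19.75
eef_pos: [467.0, -253.6, 52.9]
ee_rot: [2.71, -1.588, 0.0]
ft_force: [1.0, 0.7, -2.5]
grip_width: 16.7
grip_force: 59.1
```

Request:
send_rows(targets=[{"grip":1,"xyz":[0,0,-0.0005],"twist":0},{"grip":1,"xyz":[0,0,-0.001],"twist":0},{"grip":1,"xyz":[0,0,-0.001],"twist":0}])

```text
time: 20.05
eef_pos: [467.0, -253.6, 52.0]
ee_rot: [2.71, -1.588, 0.0]
ft_force: [0.2, -0.3, -1.1]
grip_width: 16.9
grip_force: 59.2
```

Request:
send_rows(targets=[{"grip":1,"xyz":[0,0,-0.0005],"twist":0},{"grip":1,"xyz":[0,0,-0.0008],"twist":0},{"grip":1,"xyz":[0,0,-0.0008],"twist":0}])

```text
time: 20.35
eef_pos: [467.1, -253.7, 51.3]
ee_rot: [2.71, -1.588, 0.001]
ft_force: [1.1, -2.0, 2.2]
grip_width: 16.6
grip_force: 59.6
```

Request:
send_rows(targets=[{"grip":1,"xyz":[0,0,-0.0003],"twist":0},{"grip":1,"xyz":[0,0,-0.0003],"twist":0}])

```text
time: 20.55
eef_pos: [467.1, -253.7, 51.2]
ee_rot: [2.71, -1.588, 0.001]
ft_force: [-0.3, -2.0, 6.7]
grip_width: 17.0
grip_force: 60.4
```

Request:
send_rows(targets=[{"grip":0.3,"xyz":[0,0,0],"twist":0},{"grip":0,"xyz":[0,0,0],"twist":0},{"grip":0,"xyz":[0,0,0],"twist":0},{"grip":0,"xyz":[0,0,0],"twist":0},{"grip":0,"xyz":[0,0,0.02],"twist":0},{"grip":0,"xyz":[0,0,0.05],"twist":0},{"grip":0,"xyz":[0,0,0.06],"twist":0},{"grip":1,"xyz":[-0.02,0.035,0.06],"twist":0},{"grip":1,"xyz":[-0.039,0.07,0.06],"twist":0},{"grip":1,"xyz":[-0.039,0.07,0.03],"twist":0},{"grip":1,"xyz":[-0.039,0.07,0.01],"twist":0},{"grip":1,"xyz":[-0.039,0.07,0],"twist":0},{"grip":1,"xyz":[-0.039,0.07,-0.002],"twist":0},{"grip":1,"xyz":[-0.039,0.07,-0.002],"twist":0},{"grip":1,"xyz":[-0.039,0.07,-0.002],"twist":0}])

```text
time: 22.05
eef_pos: [428.2, -183.8, 49.2]
ee_rot: [2.71, -1.589, 0.001]
ft_force: [0.3, -0.0, -0.0]
grip_width: 0.1
grip_force: 0.0
```

Request:
send_rows(targets=[{"grip":1,"xyz":[0,0,-0.001],"twist":0},{"grip":1,"xyz":[0,0,-0.002],"twist":0},{"grip":1,"xyz":[0,0,-0.003],"twist":0},{"grip":1,"xyz":[0,0,-0.003],"twist":0}])

```text
time: 22.45
eef_pos: [427.9, -183.5, 45.7]
ee_rot: [2.71, -1.588, -0.0]
ft_force: [0.5, 0.2, 0.8]
grip_width: 0.0
grip_force: 0.0
```

Request:
send_rows(targets=[{"grip":1,"xyz":[0,0,-0.0005],"twist":0},{"grip":1,"xyz":[0,0,-0.001],"twist":0},{"grip":1,"xyz":[0,0,-0.001],"twist":0}])

```text
time: 22.75
eef_pos: [427.9, -183.5, 44.7]
ee_rot: [2.71, -1.588, -0.0]
ft_force: [0.2, -0.3, 0.4]
grip_width: -0.3
grip_force: 0.0
```

Request:
send_rows(targets=[{"grip":1,"xyz":[0,0,-0.0005],"twist":0},{"grip":1,"xyz":[0,0,-0.0005],"twist":0}])

```text
time: 22.95
eef_pos: [427.9, -183.5, 44.2]
ee_rot: [2.71, -1.588, -0.0]
ft_force: [-1.3, -1.1, -0.2]
grip_width: -0.2
grip_force: 0.0
```

Request:
send_rows(targets=[{"grip":1,"xyz":[0,0,-0.0005],"twist":0},{"grip":1,"xyz":[0,0,-0.0005],"twist":0}])

```text
time: 23.15
eef_pos: [427.9, -183.5, 43.9]
ee_rot: [2.71, -1.588, 0.0]
ft_force: [-0.3, 0.4, 3.3]
grip_width: 0.1
grip_force: 1.9
```

Sharp onset here. A little more, then hold.

Request:
send_rows(targets=[{"grip":1,"xyz":[0,0,-0.0005],"twist":0},{"grip":1,"xyz":[0,0,-0.0005],"twist":0}])

```text
time: 23.35
eef_pos: [428.0, -183.5, 43.8]
ee_rot: [2.71, -1.588, 0.001]
ft_force: [-0.9, 2.2, 13.5]
grip_width: 0.0
grip_force: 6.5
```

Request:
send_rows(targets=[{"grip":1,"xyz":[0,0,-0.0003],"twist":0},{"grip":1,"xyz":[0,0,-0.0003],"twist":0}])

```text
time: 23.55
eef_pos: [427.9, -183.5, 43.8]
ee_rot: [2.71, -1.588, 0.001]
ft_force: [-2.9, 0.6, 18.3]
grip_width: -0.2
grip_force: 9.1
```

Request:
send_rows(targets=[{"grip":1,"xyz":[0,0,0.0003],"twist":0},{"grip":1,"xyz":[0,0,0.0003],"twist":0},{"grip":1,"xyz":[0,0,0.0003],"twist":0},{"grip":1,"xyz":[0,0,0.0003],"twist":0},{"grip":1,"xyz":[0,0,0.0003],"twist":0}])

```text
time: 24.05
eef_pos: [428.0, -183.5, 43.8]
ee_rot: [2.71, -1.588, 0.001]
ft_force: [-2.1, -0.4, 12.7]
grip_width: -0.1
grip_force: 6.4
```

Request:
send_rows(targets=[{"grip":1,"xyz":[0,0,0.005],"twist":0},{"grip":1,"xyz":[0,0,0.03],"twist":0},{"grip":1,"xyz":[0,0,0.06],"twist":0},{"grip":1,"xyz":[0.02,-0.035,0.06],"twist":0},{"grip":1,"xyz":[0.039,-0.07,0.06],"twist":0},{"grip":1,"xyz":[0.059,-0.105,0.06],"twist":0},{"grip":1,"xyz":[0.078,-0.14,0.06],"twist":0},{"grip":1,"xyz":[0.078,-0.14,0.03],"twist":0},{"grip":1,"xyz":[0.078,-0.14,0.01],"twist":0},{"grip":1,"xyz":[0.078,-0.14,0.005],"twist":0},{"grip":1,"xyz":[0.078,-0.14,0.003],"twist":0},{"grip":1,"xyz":[0.078,-0.14,0.003],"twist":0},{"grip":1,"xyz":[0.078,-0.14,0.003],"twist":0}])

```text
time: 25.35
eef_pos: [506.3, -323.6, 47.3]
ee_rot: [2.71, -1.588, 0.002]
ft_force: [0.4, 0.5, -0.7]
grip_width: 0.0
grip_force: 0.0
```

Request:
send_rows(targets=[{"grip":1,"xyz":[0,0,-0.0005],"twist":0},{"grip":1,"xyz":[0,0,-0.001],"twist":0},{"grip":1,"xyz":[0,0,-0.001],"twist":0}])

```text
time: 25.65
eef_pos: [506.0, -323.5, 45.5]
ee_rot: [2.71, -1.588, 0.0]
ft_force: [-0.3, 0.2, 0.4]
grip_width: 0.1
grip_force: 0.0
```

Request:
send_rows(targets=[{"grip":1,"xyz":[0,0,-0.0005],"twist":0},{"grip":1,"xyz":[0,0,-0.001],"twist":0},{"grip":1,"xyz":[0,0,-0.001],"twist":0}])

```text
time: 25.95
eef_pos: [505.9, -323.5, 44.1]
ee_rot: [2.71, -1.588, -0.0]
ft_force: [-0.6, -1.1, -0.1]
grip_width: -0.0
grip_force: 0.0
```

Request:
send_rows(targets=[{"grip":1,"xyz":[0,0,-0.0005],"twist":0},{"grip":1,"xyz":[0,0,-0.0005],"twist":0}])

```text
time: 26.15
eef_pos: [505.9, -323.5, 43.9]
ee_rot: [2.71, -1.588, 0.0]
ft_force: [-0.4, 0.4, 3.4]
grip_width: -0.1
grip_force: 1.6
```

Request:
send_rows(targets=[{"grip":1,"xyz":[0,0,-0.0005],"twist":0},{"grip":1,"xyz":[0,0,-0.0005],"twist":0}])

```text
time: 26.35
eef_pos: [505.9, -323.5, 43.9]
ee_rot: [2.71, -1.588, 0.0]
ft_force: [-2.2, 1.3, 9.1]
grip_width: -0.3
grip_force: 4.5
```

Request:
send_rows(targets=[{"grip":1,"xyz":[0,0,-0.0003],"twist":0},{"grip":1,"xyz":[0,0,-0.0003],"twist":0},{"grip":1,"xyz":[0,0,-0.0003],"twist":0},{"grip":1,"xyz":[0,0,-0.0003],"twist":0},{"grip":1,"xyz":[0,0,-0.0003],"twist":0},{"grip":1,"xyz":[0,0,-0.0003],"twist":0}])

```text
time: 26.95
eef_pos: [505.9, -323.5, 43.9]
ee_rot: [2.71, -1.588, 0.001]
ft_force: [-3.2, 2.0, 11.5]
grip_width: -0.2
grip_force: 6.1
```

Request:
send_rows(targets=[{"grip":1,"xyz":[0,0,0.005],"twist":0},{"grip":1,"xyz":[0,0,0.04],"twist":0},{"grip":1,"xyz":[0,0,0.08],"twist":0},{"grip":1,"xyz":[0,0,0.12],"twist":0},{"grip":1,"xyz":[0,0,0.16],"twist":0},{"grip":1,"xyz":[-0.03,-0.03,0.18],"twist":0},{"grip":1,"xyz":[-0.06,-0.06,0.18],"twist":0},{"grip":1,"xyz":[-0.09,-0.09,0.18],"twist":0},{"grip":1,"xyz":[-0.12,-0.12,0.18],"twist":0},{"grip":1,"xyz":[-0.15,-0.15,0.18],"twist":0},{"grip":1,"xyz":[-0.18,-0.18,0.18],"twist":0},{"grip":1,"xyz":[-0.21,-0.21,0.18],"twist":0},{"grip":1,"xyz":[-0.24,-0.24,0.18],"twist":0},{"grip":1,"xyz":[-0.27,-0.26,0.18],"twist":0},{"grip":1,"xyz":[-0.3,-0.27,0.18],"twist":0},{"grip":1,"xyz":[-0.3,-0.27,0.18],"twist":0},{"grip":1,"xyz":[-0.3,-0.27,0.18],"twist":0}])

```text
time: 28.65
eef_pos: [205.5, -593.6, 222.8]
ee_rot: [-2.709, 1.59, 0.0]
ft_force: [-0.5, 0.5, -0.7]
grip_width: -0.1
grip_force: 0.0
```

```bash
python3 - <<'E'
from m import *
im=ctrl.read_camera('scene'); im2=ctrl.read_camera('top'); np.save('s3',im);np.save('t3',im2)
a=cv2.resize(im[160:310,90:240],(400,400)); b=cv2.resize(im2[130:280,280:430],(400,400))
cv2.imwrite('pics/c6.png',np.hstack([a,b])[...,::-1])
ct=proj('top',[467.2,-253.5,35])[0]; g,br,r,pts=bar(im2,'top',ct,26); print(g[0])
a=np.argwhere(g[2])[:,::-1]; print('grip',cv2.minAreaRect(plane('top',a,56)[:,:2].astype(np.float32)))
E
```

```text
237
grip ((466.32763671875, -251.904541015625), (16.837743759155273, 78.21688842773438), 29.32392120361328)
```

View pics/c6.png

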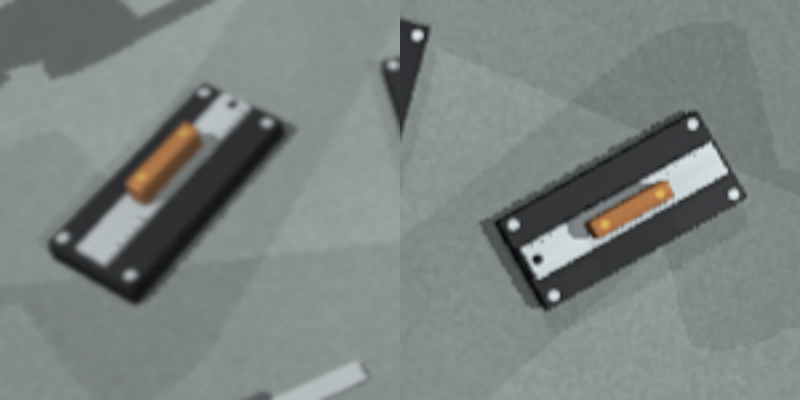

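The straightedge lies centred and parallel on plate Q: in the right half the bar runs from (535,260) to (715,165), midway between the screw pairs. The arm is clear.

```bash
python3 -c "
from rig import ctrl
print(ctrl.finish_job())"
```

```text
the job is handed in; nothing more can be done
None
```

The straightedge rocked on the plate at about (546, −4) and held firm on the one at about (467, −254), so I left it lying lengthwise and centred on the second, flat plate and handed the job in at about 29 s; no force reading passed 19 N.

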